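Lock the hook head onto a mug tree's spring-button post

ROBOT

A 6-joint arm with a two-finger parallel gripper is mounted at the origin on the work surface. World frame = base frame: x ahead of the robot, y to its left, z up, the work surface at z = 0. Lengths are in m, angles in rad, forces in N, time in s.
With the tool pointing down it reaches from about 0.3 to 0.875 m from the base axis. Payload 6.4 kg.
Tool frame: the origin (TCP) lies midway between the tips of the shut fingers; the grasp point (between the pads) lies grip_depth behind it (grip_depth is the distance from the TCP to the grasp point, in m); z points along the fingers, y is the direction in which the jaws open and shut (so a half turn about z gives the same grasp; the last joint's range is limited). The gripper opens to 85 mm and grips with 20 to 120 N. Pads are 22 mm wide; open, the fingers measure 114 mm over their backs; the gripper's body (76 mm by 85 mm) begins 54 mm behind the grasp point. The pads swing forward as they close: fully open they stand 13 mm farther back than shut.
Start: joints at [0.946, 0.181, 1.607, -0, 1.354, -0.206], TCP at [0.234, 0.525, 0.231] pointing down, gripper open.
Joint ranges: [-2.99, 2.99], [-0.89, 2.07], [0.3, 2.58], [-1.14, 4.28], [0, 2.63], [-3.12, 3.12]. Speed limits (rad/s): [2.57, 2.57, 3.01, 3.14, 3.14, 3.14].

INTERFACE

Orientations are given as a unit quaternion [x, y, z, w].
In Python, from bench import state, snapshot, close_job, spot_in, masks_of, tip_of, grip_depth gives the robot as it stands. The module is installed in compiled form; this text tells all that it offers.
- The arm moves only by the shell command python3 -m crank 'ROWS' [FORCE]. ROWS is JSON, a list of rows, each a list of 7 numbers: the shift along the tool's x, y, z in mm, then the turn, a rotation vector about the tool's x, y, z in degrees, then the finger opening in mm, from 0 to 85.4. A call has 1 to 20 rows; each row is the pose to reach, as a shift and turn from the pose measured when the call began, along the tool's axes at that moment; what a row does not reach only later rows make up. A row lasts 1/12 s, in which the tool goes at most 41.7 mm and 7.16 degrees, less where a joint would pass 70% of its speed; a pose out of reach is approached as far as the arm can. A call with a gripper value outside its range is refused whole. The fingers move at their own pace and stop on an object; FORCE is the grip in N (left out, the last holds). Time passes only in rows, so rows that repeat a pose let the fingers close. It gives the time, the measured TCP pose, the force and the opening at its end, in the units of the state.
- state(): the state, without advancing time (a new reading comes with each control period).
- snapshot(name): name is "scene" or "top"; returns a dict with "pixels" (480x640x3 uint8, red, green, blue), "vfov" (degrees; the focal length in pixels is half the picture's height over the tangent of half this angle, whatever the lens; pixels are square), "cx", "cy" (the principal point, pixels), "R" (3x3) and "t" (3): a world point X has camera coordinates R X + t. Camera axes: x right, y down, z forward; pixel columns grow to the right and rows downward; lengths in m; the calibration is good to about 2 mm. A picture is of the moment at which its call begins. There is no depth.
- close_job(): hands the job in, once; it reports no verdict.
Trained networks look in the newest picture that a camera, given by its name, has taken for a name from the list of things; names that differ only in an ending like _2 or _b are one class to them, and where a whole thing is asked for, a point or a joint stands for the part that bears it (a point fixed in the world has none). Each returns a list of dicts, best first, with "p" (0 to 1); they miss things now and then, are a little off and sometimes report something else, mostly with a low value. They report only what shows in the picture. A call takes as long as a camera call. They do not tell look-alikes from the thing itself.
- spot_in(camera, name): "at" ([x, y, z] in m, in world coordinates, good to about 4 mm: the middle of the surface that is visible of it).
- masks_of(camera, name): "mask" (480x640 bool, what is visible of it).
- tip_of(camera, name): "at" ([x, y, z] in m, in world coordinates, good to about 4 mm: a listed point, or the origin of a listed thing).
The state is a dict: "clock": time; "joint_positions": joint angles; "joint_velocities": joint speeds; "joint_torque": joint torques, N m; "position": TCP position; "ee_rot": TCP orientation; "force": force on the tool from outside, world axes, zero at the start; "torque": the same for the moment, N m; "grip_width": finger opening in m.
Only numpy, scipy, OpenCV 4.12 (cv2) and the standard library are available. Lean on these libraries where they do the work, as an engineer would, in place of code of your own. Each camera call takes 0.05 s, during which the arm holds its last target.

TASK

Put the mug tree together: slide the hook head gently down over the post, so that its belled mouth pushes the spring button in, until it sits fully down on the foot, then turn it by feel until the button pops out through the hole in the sleeve. While still holding it, give a light pull up until the button catches, to check that it is locked, then let go of it. Do not force it, do not tip the head over, and leave the bowl, the tea tin and the glass stopper where they are.

Things in the scene. Friction and masses are not known exactly. Their poses are not given: they have to be found in the camera images.
- foot: Fixed dark steel foot of the mug tree, screwed to the board: plate 130 x 90 mm (x -55 to +75 mm, y +-45 mm), 12 mm thick, with a round boss 66 mm across, its flat top 15 mm above the board. Origin: on the board's surface, on the post's axis; z up, x to its front (the long end of the plate).
- post_top (a point): Centre of the top of the upright round steel post on the foot, 75 mm above the board. Post 33 mm in diameter, its last 8 mm tapering to 22 mm across. It does not turn when the head is turned on it. This point's axes are those of the foot, NOT of the button: the post was screwed in by hand, so its button faces anywhere within 0.7 rad either side of the foot's +x.
- button (a joint): Spring button in the post: a level steel pin 8 mm in diameter with a bevelled end, its axis 49 mm above the board. 0 = fully out, tip 23.5 mm from the post's axis; the value is how far it is pushed in (m, at most 0.0075). 1.8 N starts it, 3.3 N holds it 5 mm in. Inside the sleeve's bore it stands at 0.004 to 0.0055; popped out through the hole it reads near 0.
- head_mid (a point): Loose hook head, 116 mm high, about 0.3 kg, standing on its open mouth; this point is on its axis half-way up (58 mm above the mouth's rim). z up along the axis, x to the side with the hole. Two upturned mug hooks stick out at +y and -y to 64 mm from the axis, tips 68 mm above the rim. Sitting on the foot's boss, this point is 73 mm above the board.
- head_grip (a point): Centre of the head's wooden grip block, 30 mm square (faces along x and y), 44 mm high, 94 mm above the mouth's rim, 36 mm above head_mid. The block spans 72 to 116 mm above the rim and stands on the closed top of the sleeve.
- head_hole (a point): Centre of the one through hole in the sleeve, on the head's +x side, 21.5 mm from its axis, 34 mm above the rim; 11 mm wide, 14 mm high. With the head down on the boss it is level with the button; the button in it leaves about 0.09 rad of turning play either way and lets the head rise 3 mm before it catches. Turning with the button pressed in takes about 0.1 N m.
- head_mouth (a point): Centre of the head's open mouth, at the rim. Inside, the bell narrows from 53 mm across at the rim to 36 mm at 18 mm up; then a straight bore of 36 mm (sleeve 43 mm outside), closed at 66 mm up. The rim is about 60 mm across outside. Sliding it down over the button takes roughly 5 to 15 N of push.
- bowl_mid (a point): Empty white ceramic bowl, 130 mm across, 55 mm high; the point is on its axis, half-way up. To be left alone.
- tin_mid (a point): Stainless tea tin with a screw lid, 78 mm across, 107 mm high; the point is on its axis, half-way up. To be left alone.
- stopper_mid (a point): Glass carafe stopper standing on its head, 42 mm across, 52 mm high; the point is on its axis, half-way up. To be left alone.
There are look-alikes about, which are no part of the job. What is shaped like the part that bears head_mid but yellow is not meant.

How it is judged:
By the outcome, as a careful person would: the job done as asked, in the order asked, and still so for the second after the job is handed in, with the robot touching nothing.
It also fails if it takes over 59 s, if anything falls off the work surface, if the arm or the gripper's body presses on something with over 40 N, if the wrist force passes 120 N, or if a joint passes its speed limit or range.

## Working session

There is one attempt and no reset: what is moved stays moved. The work goes in short steps, Python scripts to look and compute and a shell command to move; the robot and the scene stay as the last step left them, time stands still between calls to the robot, and variables do not carry over. Pictures are saved under pics/ and viewed, and the job is handed in when it is done.

```bash
ls; mkdir -p pics; cat > h.py <<'E'
import numpy as np,cv2
from bench import *
def save(c,n):
    s=snapshot(c); cv2.imwrite(f'pics/{n}.png',cv2.cvtColor(s['pixels'],cv2.COLOR_RGB2BGR)); return s
def f(s): return 240/np.tan(np.radians(s['vfov']/2))
def proj(s,X):
    c=np.array(s['R'])@np.array(X)+np.array(s['t']); return f(s)*c[:2]/c[2]+[s['cx'],s['cy']]
def ray(s,u,v,z):
    R=np.array(s['R']);t=np.array(s['t']);o=-R.T@t
    d=R.T@np.array([(u-s['cx'])/f(s),(v-s['cy'])/f(s),1]); return o+d*(z-o[2])/d[2]
E
python3 - <<'E'
from h import *
np.set_printoptions(precision=4,suppress=True)
print(state(),grip_depth)
for c in('scene','top'):
    s=save(c,c+'1'); print(c,f(s),-np.array(s['R']).T@s['t'])
    for n in('foot','post_top','button','head_mid','head_grip','head_hole','head_mouth','bowl_mid','tin_mid','stopper_mid'):
        print(n,[(np.round(d['at'],4),round(d['p'],2),np.round(proj(s,d['at']))) for d in tip_of(c,n)])
E
```

```text
pics
{'clock': 0.0, 'joint_positions': array([ 0.9457,  0.1816,  1.608 ,  0.    ,  1.3538, -0.2063]), 'joint_velocities': array([0.0002, 0.0015, 0.0001, 0.0009, 0.0007, 0.0012]), 'joint_torque': array([ -0.0027, -44.4898, -35.1309,  -0.0006,   0.0096,  -0.    ]), 'position': array([0.2335, 0.5248, 0.2304]), 'ee_rot': array([ 0.2079,  0.9782, -0.0008, -0.0004]), 'force': array([-0.7018, -0.364 , -0.0349]), 'torque': array([ 0.0094,  0.0241, -0.0407]), 'grip_width': 0.08535077794179649} 0.0187
scene 445.1235876628951 [ 1.0527 -0.307   0.8781]
foot [(array([ 0.552 , -0.1598,  0.002 ]), 0.83, array([254., 299.]))]
post_top [(array([ 0.5474, -0.1601,  0.0797]), 0.62, array([248., 279.]))]Traceback (most recent call last):
  File "<stdin>", line 7, in <module>
ValueError: it knows: bowl_mid, foot, head_grip, head_hole, head_mid, head_mouth, post_top, stopper_mid, tin_mid
```

```bash
python3 - <<'E'
from h import *
np.set_printoptions(precision=4,suppress=True)
for c in('scene','top'):
    s=save(c,c+'1'); print(c,f(s),-np.array(s['R']).T@s['t'])
    for n in('foot','post_top','head_mid','head_grip','head_hole','head_mouth','bowl_mid','tin_mid','stopper_mid'):
        print(n,[(np.round(d['at'],4),round(d['p'],2),np.round(proj(s,d['at']))) for d in tip_of(c,n)])
    try: print('button',[(np.round(d['at'],4),round(d['p'],2),np.round(proj(s,d['at']))) for d in spot_in(c,'button')])
    except Exception as e: print(e)
print(state()['clock'])
E
```

```text
scene 445.1235876628951 [ 1.0527 -0.307   0.8781]
foot [(array([ 0.5506, -0.1596,  0.0021]), 0.62, array([254., 299.]))]
post_top [(array([ 0.5517, -0.1602,  0.0791]), 0.79, array([249., 281.]))]
head_mid [(array([0.4076, 0.2091, 0.0586]), 0.89, array([349., 176.])), (array([0.5346, 0.1768, 0.0598]), 0.6, array([369., 212.]))]
head_grip [(array([0.4055, 0.2124, 0.0929]), 0.9, array([350., 165.])), (array([0.5378, 0.1735, 0.0889]), 0.78, array([370., 205.])), (array([0.4488, 0.3708, 0.096 ]), 0.74, array([409., 149.])), (array([ 0.5317,  0.1757, -0.0003]), 0.19, array([367., 227.]))]
head_hole [(array([0.5519, 0.1728, 0.0334]), 0.97, array([372., 224.])), (array([0.4184, 0.2267, 0.0362]), 0.85, array([356., 182.])), (array([0.4626, 0.3853, 0.035 ]), 0.78, array([413., 167.]))]
head_mouth [(array([0.4477, 0.3674, 0.003 ]), 0.84, array([403., 175.])), (array([0.4078, 0.2116, 0.0017]), 0.69, array([349., 191.])), (array([ 0.5343,  0.1804, -0.0002]), 0.67, array([369., 226.]))]
bowl_mid [(array([0.7287, 0.0092, 0.0265]), 0.57, array([363., 313.]))]
tin_mid [(array([0.629 , 0.3504, 0.0518]
[... 826 characters left out ...]
), (array([0.6246, 0.349 , 0.0523]), 0.16, array([154., 226.]))]
head_hole [(array([0.4652, 0.3835, 0.0313]), 0.79, array([140., 303.])), (array([0.5564, 0.1769, 0.0378]), 0.71, array([238., 259.])), (array([0.4168, 0.223 , 0.0327]), 0.59, array([216., 326.]))]
head_mouth [(array([ 0.5339,  0.1678, -0.0015]), 0.95, array([245., 270.])), (array([ 0.4516,  0.3673, -0.0026]), 0.92, array([153., 309.])), (array([0.4047, 0.2071, 0.0024]), 0.83, array([226., 330.]))]
bowl_mid [(array([0.7218, 0.0083, 0.0264]), 0.66, array([318., 181.]))]
tin_mid [(array([0.6263, 0.3477, 0.0529]), 0.96, array([154., 225.]))]
stopper_mid [(array([ 0.6209, -0.3596,  0.0278]), 0.8, array([492., 225.]))]
button []
1.25
```

View pics/scene1.png

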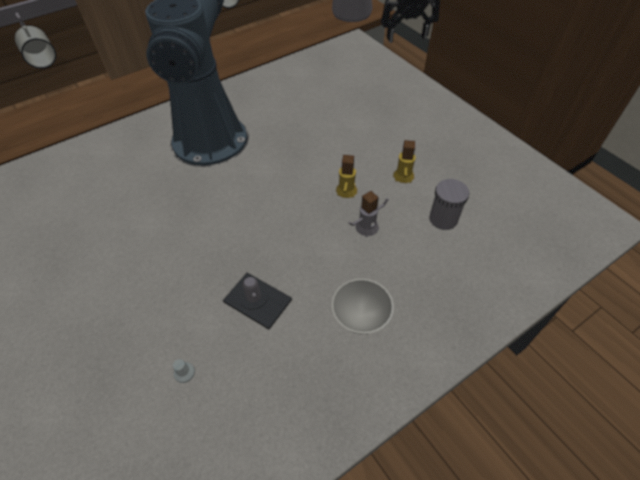

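View pics/top1.png

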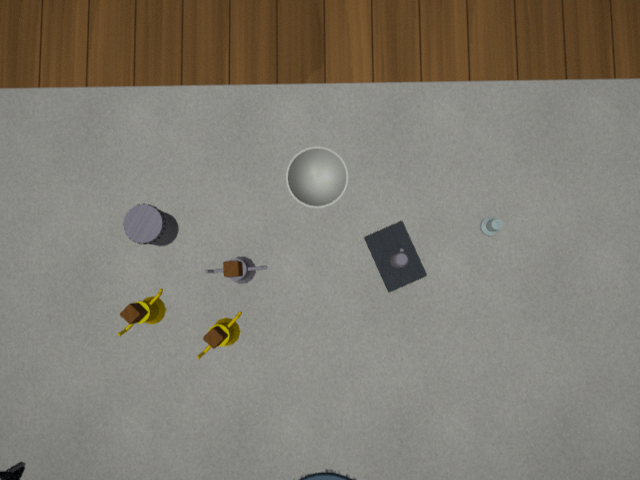

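```bash
python3 - <<'E'
import cv2
a=cv2.imread('pics/top1.png'); b=cv2.imread('pics/scene1.png')
x=cv2.resize(a[210:300,350:440],(400,400),interpolation=cv2.INTER_CUBIC)
y=cv2.resize(a[225:315,190:280],(400,400),interpolation=cv2.INTER_CUBIC)
import numpy as np
cv2.imwrite('pics/z1.png',np.hstack([x,y]))
x=cv2.resize(b[260:340,215:295],(400,400),interpolation=cv2.INTER_CUBIC)
y=cv2.resize(b[175:255,330:410],(400,400),interpolation=cv2.INTER_CUBIC)
cv2.imwrite('pics/z2.png',np.hstack([x,y]))
E
```

```text
(no output)
```

View pics/z1.png

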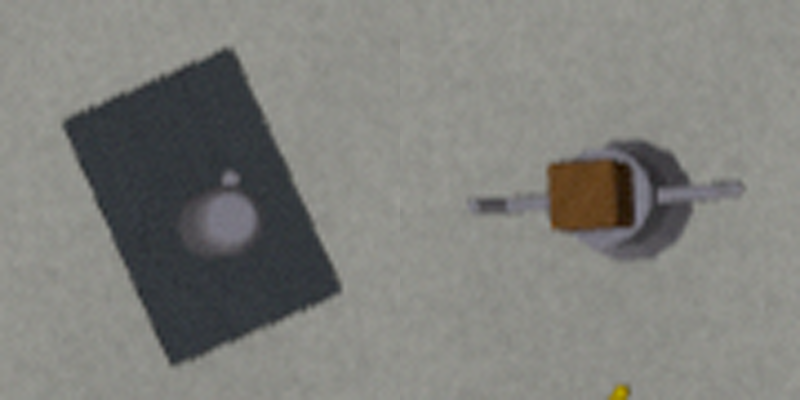

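View pics/z2.png

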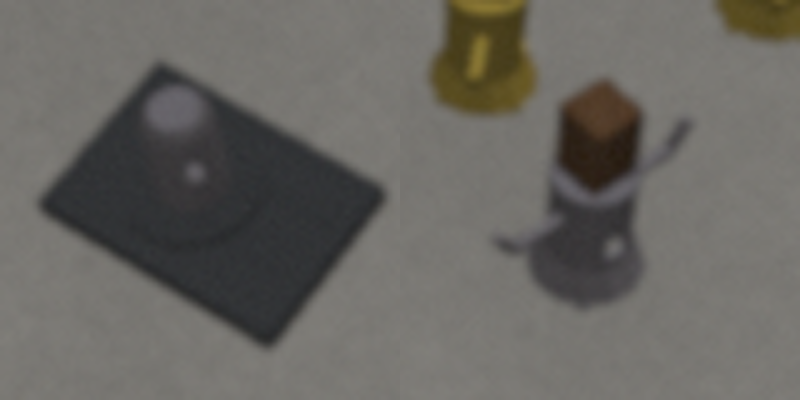

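```bash
python3 - <<'E'
from h import *
np.set_printoptions(precision=4,suppress=True)
t=snapshot('top'); s=snapshot('scene')
def T(cx,cy,z,o,k=90/400): return ray(t,o[0]+cx*k-.5+.5*k,o[1]+cy*k-.5+.5*k,z)
o=(350,210)
print('posttop',T(230,220,.075,o),'button',T(230,178,.049,o))
# foot corners z=.012: order front-left.. 
C=[T(65,122,.012,o),T(232,48,.012,o),T(341,290,.012,o),T(173,363,.012,o)]
C=np.array(C);print(C)
fx=(C[0]+C[1]-C[2]-C[3])/2; print('lens',np.linalg.norm(fx),np.linalg.norm(C[0]-C[1]),'yaw',np.arctan2(fx[1],fx[0]))
c=C.mean(0);u=fx/np.linalg.norm(fx);print('axis from plate',c-u*.010)
print('scene button',ray(s,254,294.6,.049),'posttop scene',ray(s,215+175/5-.4,260+107/5-.4,.075))
o=(190,225)
print('hooks',T(75,205,.066,o),T(345,188,.066,o))
print('grip',T(182,195,.116,o))
print('hole scene',ray(s,330+(613-400)/5-.4,175+247/5-.4,.034))
print('mouth top',T(238,205,.003,o))
# circle fits
for cam,im,z in (('top',t,.075),):
    for d in masks_of(cam,'post_top')[:2]: 
        m=d['mask'];v,u=np.nonzero(m);print(d['p'],m.sum(),u.min(),u.max(),v.min(),v.max())
print([ (d['p'],d['mask'].sum(),np.argwhere(d['mask']).mean(0)) for d in masks_of('top','button')])
E
```

```text
posttop [ 0.5499 -0.1592  0.075 ] button [ 0.5705 -0.1635  0.049 ]
[[ 0.6008 -0.0903  0.012 ]
 [ 0.6358 -0.1716  0.012 ]
 [ 0.5185 -0.2209  0.012 ]
 [ 0.4845 -0.1399  0.012 ]]
lens 0.12684435221468854 0.08850327696456255 yaw 0.40074690785909406
axis from plate [ 0.5507 -0.1596  0.012 ]
scene button [ 0.569 -0.163  0.049] posttop scene [ 0.5498 -0.1588  0.075 ]
hooks [0.531  0.2344 0.066 ] [0.5374 0.1111 0.066 ]
grip [0.5337 0.175  0.116 ]
hole scene [0.5535 0.1732 0.034 ]
mouth top [0.5316 0.1715 0.003 ]
0.8 2598 365 426 222 292
[]
```

```bash
cat >> h.py <<'E'
from scipy.spatial.transform import Rotation as Ro
def row(p,jaw,down=True):
    """shift mm and rotvec deg (tool axes) to reach TCP p with jaw direction angle, tool down"""
    st=state(); R0=Ro.from_quat(st['ee_rot'])
    best=None
    for j in (jaw,jaw+np.pi):
        y=np.array([np.cos(j),np.sin(j),0]); z=np.array([0,0,-1.]); x=np.cross(y,z)
        r=(R0.inv()*Ro.from_matrix(np.c_[x,y,z])).as_rotvec()
        if best is None or np.linalg.norm(r)<np.linalg.norm(best): best=r
    return np.round(R0.inv().apply(np.array(p)-st['position'])*1000,1),np.round(np.degrees(best),2)
def show():
    st=state(); R=Ro.from_quat(st['ee_rot']).as_matrix()
    print('t',round(st['clock'],2),'p',st['position'].round(4),'jaw',np.arctan2(R[1,1],R[0,1]).round(3),'zax',R[:,2].round(4),'F',st['force'].round(2),'T',st['torque'].round(3),'w',round(st['grip_width'],4),'j',st['joint_positions'].round(2))
E
python3 - <<'E'
from h import *
show(); print(row([.534,.1738,.18],.05))
E
```

```text
t 1.45 p [0.2338 0.5253 0.2313] jaw 1.152 zax [ 0. -0. -1.] F [ 0.48 -0.55  0.27] T [-0.011 -0.009  0.011] w 0.0854 j [ 0.95  0.18  1.61 -0.    1.35 -0.21]
(array([-417.2, -199.1,   51.3]), array([-0.  ,  0.  , 63.14]))
```

```bash
python3 -m crank '[[-34,-16,0,0,0,5,85],[-69,-33,0,0,0,10,85],[-104,-50,4,0,0,15,85],[-139,-66,8,0,0,20,85],[-174,-83,12,0,0,26,85],[-209,-100,18,0,0,31,85],[-243,-116,24,0,0,36,85],[-278,-133,30,0,0,41,85],[-313,-149,36,0,0,47,85],[-348,-166,42,0,0,53,85],[-383,-183,48,0,0,58,85],[-417.2,-199.1,51,0,0,63.1,85],[-417.2,-199.1,51,0,0,63.1,85],[-417.2,-199.1,51,0,0,63.1,85],[-417.2,-199.1,51,0,0,63.1,85]]' 60; python3 - <<'E'
from h import *
show(); print(row([.534,.1738,.0745],.05))
save('top','top2');save('scene','scene2')
a=cv2.imread('pics/top2.png'); b=cv2.imread('pics/scene2.png')
x=cv2.resize(a[225:315,190:280],(400,400)); y=cv2.resize(b[155:255,320:420],(400,400))
cv2.imwrite('pics/z3.png',np.hstack([x,y]))
E
```

```text
clock: 2.7
position: [0.5336, 0.1739, 0.1801]
ee_rot: [0.689, 0.725, -0.0, -0.0]
force: [-1.0, 1.2, 0.1]
grip_width: 0.0853
t 2.7 p [0.5336 0.1739 0.1801] jaw 0.051 zax [-8.e-04  4.e-04 -1.e+00] F [-0.96  1.19  0.09] T [-0.052  0.054  0.009] w 0.0853 j [0.1  0.2  1.69 0.   1.25 0.05]
(array([ -0.2,   0.5, 105.6]), array([-0.05, -0.02,  0.05]))
```

View pics/z3.png

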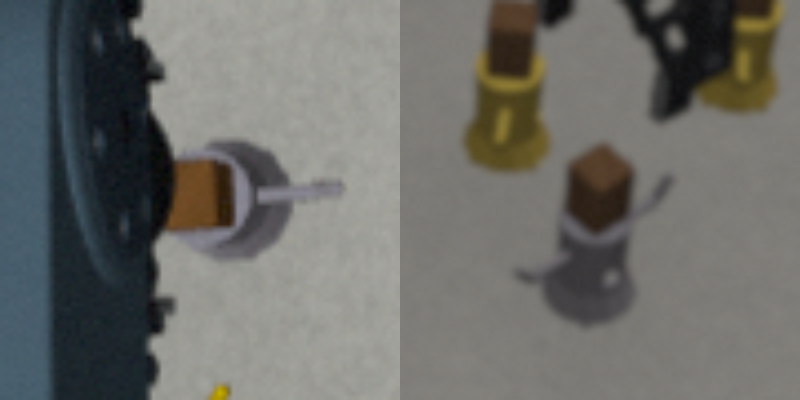

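```bash
python3 -m crank '[[0,0.4,20,0,0,0,85],[0,0.4,45,0,0,0,85],[0,0.4,70,0,0,0,85],[0,0.4,90,0,0,0,85],[0,0.4,102,0,0,0,85],[0,0.4,105.6,0,0,0,85],[0,0.4,105.6,0,0,0,85]]'; python3 - <<'E'
from h import *
show()
E
```

```text
clock: 3.38
position: [0.5328, 0.1757, 0.0743]
ee_rot: [0.688, 0.726, -0.001, -0.001]
force: [-0.2, -0.0, 0.6]
grip_width: 0.0852
t 3.38 p [0.5328 0.1757 0.0743] jaw 0.054 zax [-1.7e-03  2.0e-04 -1.0e+00] F [-0.18 -0.01  0.62] T [ 0.02   0.018 -0.009] w 0.0852 j [0.11 0.34 1.76 0.   1.04 0.05]
```

```bash
python3 -m crank '[[0,0,0,0,0,0,60],[0,0,0,0,0,0,45],[0,0,0,0,0,0,35],[0,0,0,0,0,0,25],[0,0,0,0,0,0,20],[0,0,0,0,0,0,20],[0,0,0,0,0,0,20],[0,0,0,0,0,0,20],[0,0,0,0,0,0,20],[0,0,0,0,0,0,20]]' 60; python3 - <<'E'
from h import *
show()
save('top','top4');save('scene','scene4')
a=cv2.imread('pics/top4.png'); b=cv2.imread('pics/scene4.png')
x=cv2.resize(a[225:315,190:280],(400,400)); y=cv2.resize(b[155:255,320:420],(400,400))
cv2.imwrite('pics/z4.png',np.hstack([x,y]))
E
```

```text
clock: 4.22
position: [0.5333, 0.1757, 0.0752]
ee_rot: [0.688, 0.726, -0.0, -0.0]
force: [-1.6, 0.4, 6.0]
grip_width: 0.0295
t 4.22 p [0.5333 0.1757 0.0752] jaw 0.054 zax [-6.e-04  3.e-04 -1.e+00] F [-1.62  0.4   5.95] T [-0.026  0.505  0.016] w 0.0295 j [0.11 0.34 1.75 0.   1.05 0.05]
```

View pics/z4.png

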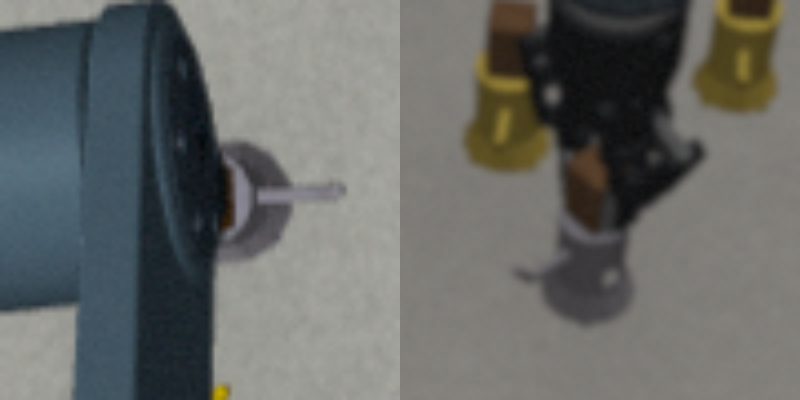

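```bash
python3 -m crank '[[0,0,-5,0,0,0,20],[0,0,-15,0,0,0,20],[0,0,-35,0,0,0,20],[0,0,-55,0,0,0,20],[0,0,-75,0,0,0,20],[0,0,-95,0,0,0,20],[0,0,-105,0,0,0,20],[0,0,-110,0,0,0,20],[0,0,-110,0,0,0,20]]'; python3 - <<'E'
from h import *
show(); print(row([.55,-.1593,.185],.40))
E
```

```text
clock: 5.07
position: [0.5338, 0.1757, 0.1862]
ee_rot: [0.688, 0.726, 0.001, 0.0]
force: [-0.1, 0.9, -4.0]
grip_width: 0.0293
t 5.07 p [0.5338 0.1757 0.1862] jaw 0.054 zax [ 1.1e-03  6.0e-04 -1.0e+00] F [-0.11  0.93 -3.99] T [ 0.024 -0.006 -0.036] w 0.0293 j [0.11 0.2  1.68 0.   1.26 0.05]
(array([-335.4,   -2. ,    1. ]), array([  0.07,  -0.02, -19.82]))
```

```bash
python3 -m crank '[[-8,0,0,0,0,-1,20],[-25,0,0,0,0,-2,20],[-50,0,0,0,0,-4,20],[-77,0,0,0,0,-5,20],[-104,0,0,0,0,-7,20],[-131,0,0,0,0,-8,20],[-158,-1,0,0,0,-10,20],[-185,-1,0,0,0,-12,20],[-212,-1,0,0,0,-14,20],[-239,-2,0,0,0,-15,20],[-266,-2,0,0,0,-16,20],[-293,-2,0,0,0,-17,20],[-313,-2,0,0,0,-18,20],[-327,-2,0,0,0,-19,20],[-333,-2,1,0,0,-19.8,20],[-335,-2,1,0,0,-19.8,20],[-335,-2,1,0,0,-19.8,20],[-335,-2,1,0,0,-19.8,20]]'; python3 - <<'E'
from h import *
np.set_printoptions(precision=4,suppress=True)
show()
for c in('top','scene'):
    s=save(c,c+'5'); print(c,'grip pred',proj(s,state()['position']+[0,0,.0187]))
    for n in('head_mid','head_mouth','head_grip','head_hole','post_top'):
        print(n,[(np.round(d['at'],4),round(d['p'],2),np.round(proj(s,d['at']))) for d in tip_of(c,n) if d['at'][1]<0.05])
a=cv2.imread('pics/top5.png'); b=cv2.imread('pics/scene5.png')
x=cv2.resize(a[210:300,350:440],(400,400)); y=cv2.resize(b[220:340,190:310],(400,400))
cv2.imwrite('pics/z5.png',np.hstack([x,y]))
E
```

```text
clock: 6.57
position: [0.5496, -0.1579, 0.1843]
ee_rot: [0.553, 0.833, 0.001, -0.0]
force: [0.6, 0.2, -3.3]
grip_width: 0.0291
t 6.57 p [ 0.5496 -0.1579  0.1843] jaw 0.4 zax [-0.0001  0.0016 -1.    ] F [ 0.64  0.18 -3.26] T [-0.022  0.033 -0.05 ] w 0.0291 j [-0.49  0.22  1.66  0.    1.26 -0.89]
top grip pred [411.6279 255.866 ]
head_mid []
head_mouth []
head_grip []
head_hole []
post_top [(array([ 0.5504, -0.166 ,  0.0766]), 0.56, array([405., 259.]))]
scene grip pred [239.9669 244.9508]
head_mid [(array([ 0.5504, -0.155 ,  0.1664]), 0.88, array([245., 256.]))]
head_mouth [(array([ 0.5473, -0.1559,  0.1106]), 0.77, array([248., 270.]))]
head_grip [(array([ 0.5539, -0.1598,  0.1973]), 0.85, array([241., 249.]))]
head_hole [(array([ 0.5689, -0.1517,  0.1445]), 0.84, array([252., 267.])), (array([ 0.5544, -0.1611,  0.2004]), 0.36, array([240., 248.]))]
post_top [(array([ 0.5493, -0.1598,  0.079 ]), 0.62, array([249., 280.]))]
```

View pics/z5.png

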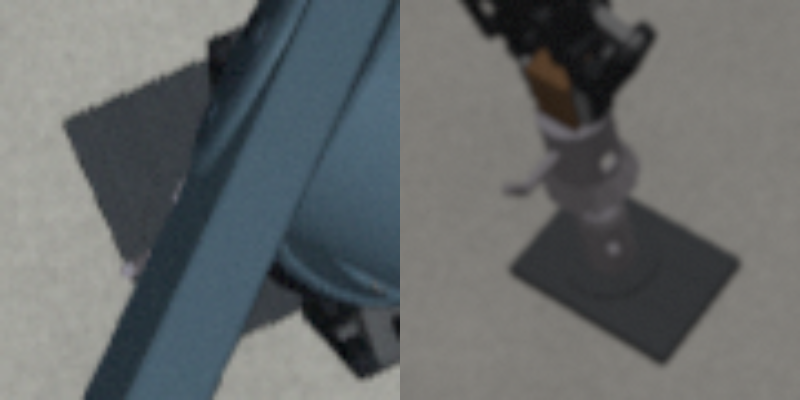

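```bash
python3 - <<'E'
from h import *
s=snapshot('scene'); k=800/120
b=cv2.resize(cv2.cvtColor(s['pixels'],cv2.COLOR_RGB2BGR)[230:320,190:310],(800,600),interpolation=cv2.INTER_CUBIC)
def circ(c,r,col):
    P=[((proj(s,[c[0]+r*np.cos(a),c[1]+r*np.sin(a),c[2]])+.5-[190,230])*k-.5) for a in np.linspace(0,2*np.pi,60)]
    cv2.polylines(b,[np.int32(np.round(P))],True,col,1)
p=state()['position']
dz=.0187-.094+.0005
circ([p[0],p[1],p[2]+dz],.030,(0,255,0)); circ([p[0],p[1],p[2]+dz+.07],.0215,(0,255,255))
circ([.55,-.1593,.075],.011,(0,0,255)); circ([.55,-.1593,.067],.0165,(0,0,255));circ([.55,-.1593,.015],.033,(0,0,255))
cv2.imwrite('pics/z6.png',b)
E
```

```text
(no output)
```

View pics/z6.png

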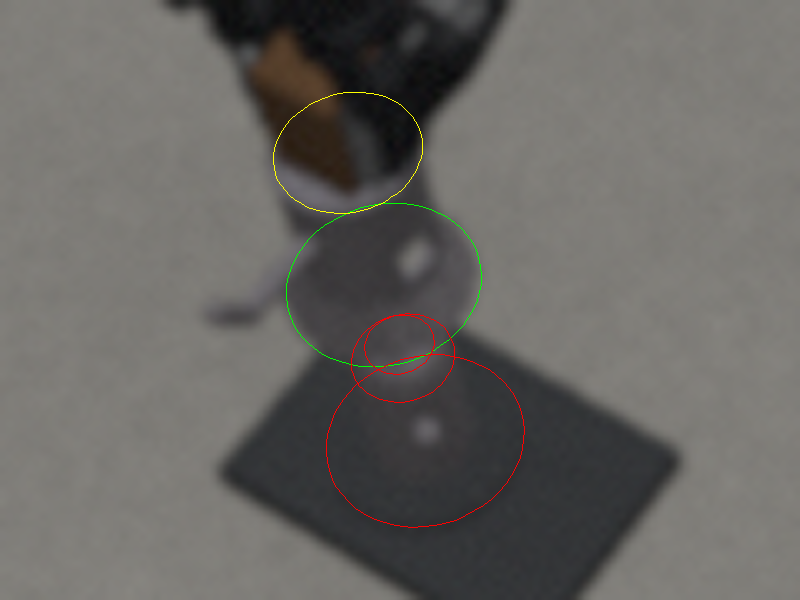

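```bash
python3 - <<'E'
from h import *
show(); print(row([.55,-.1593,.140],.40))
E
```

```text
t 7.22 p [ 0.55   -0.1589  0.1851] jaw 0.4 zax [ 1.2e-03  5.0e-04 -1.0e+00] F [ 0.24 -0.8  -4.03] T [-0.006  0.025 -0.019] w 0.0294 j [-0.49  0.22  1.66  0.    1.26 -0.89]
(array([-0.4, -0.2, 45.1]), array([ 0.07, -0.  , -0.02]))
```

```bash
python3 -m crank '[[0,0,8,0,0,0,20],[0,0,18,0,0,0,20],[0,0,28,0,0,0,20],[-0.3,0,36,0,0,0,20],[-0.3,0,42,0,0,0,20],[-0.3,0,45,0,0,0,20],[-0.3,0,45,0,0,0,20],[-0.3,0,45,0,0,0,20]]'; python3 - <<'E'
from h import *
show(); print(row([.55,-.1593,.125],.40))
E
```

```text
clock: 7.88
position: [0.5502, -0.1592, 0.14]
ee_rot: [0.553, 0.833, 0.001, 0.0]
force: [-0.8, -0.3, -3.3]
grip_width: 0.0294
t 7.88 p [ 0.5502 -0.1592  0.14  ] jaw 0.4 zax [ 1.e-03  6.e-04 -1.e+00] F [-0.79 -0.27 -3.33] T [0.067 0.001 0.059] w 0.0294 j [-0.49  0.27  1.69  0.    1.18 -0.89]
(array([-0. , -0.2, 15. ]), array([ 0.07, -0.01, -0.02]))
```

```bash
python3 -m crank '[[0,0,2,0,0,0,20],[0,0,4,0,0,0,20],[0,0,6,0,0,0,20],[0,0,7,0,0,0,20],[0,0,8,0,0,0,20],[0,0,8,0,0,0,20]]'; python3 -c "
from h import *
show()"
```

```text
clock: 8.38
position: [0.5501, -0.1592, 0.1318]
ee_rot: [0.553, 0.833, 0.001, 0.0]
force: [0.2, -0.1, -3.9]
grip_width: 0.0296
t 8.38 p [ 0.5501 -0.1592  0.1318] jaw 0.4 zax [ 8.e-04  7.e-04 -1.e+00] F [ 0.16 -0.1  -3.91] T [ 0.021 -0.015  0.016] w 0.0296 j [-0.49  0.28  1.7   0.    1.16 -0.89]
```

```bash
python3 -m crank '[[0,0,2,0,0,0,20],[0,0,4,0,0,0,20],[0,0,6,0,0,0,20],[0,0,8,0,0,0,20],[0,0,9,0,0,0,20],[0,0,9,0,0,0,20]]'; python3 -c "
from h import *
show()"
```

```text
clock: 8.88
position: [0.5498, -0.159, 0.1223]
ee_rot: [0.553, 0.833, 0.0, -0.0]
force: [-1.1, 0.1, -4.4]
grip_width: 0.0295
t 8.88 p [ 0.5498 -0.159   0.1223] jaw 0.4 zax [ 1.0e-04  1.1e-03 -1.0e+00] F [-1.06  0.08 -4.37] T [-0.042  0.025 -0.013] w 0.0295 j [-0.49  0.3   1.7   0.    1.14 -0.89]
```

```bash
python3 -m crank '[[0,0,1,0,0,0,20],[0,0,2.5,0,0,0,20],[0,0,4,0,0,0,20],[0,0,5.5,0,0,0,20],[0,0,7,0,0,0,20],[0,0,7,0,0,0,20]]'; python3 -c "
from h import *
show()"
```

```text
clock: 9.38
position: [0.5505, -0.1593, 0.1157]
ee_rot: [0.553, 0.833, 0.001, 0.001]
force: [2.3, -0.5, -1.3]
grip_width: 0.0297
t 9.38 p [ 0.5505 -0.1593  0.1157] jaw 0.4 zax [ 1.7e-03  4.0e-04 -1.0e+00] F [ 2.28 -0.54 -1.29] T [-0.051 -0.53   0.002] w 0.0297 j [-0.49  0.3   1.71  0.    1.13 -0.89]
```

```bash
python3 -m crank '[[0,0,1,0,0,0,20],[0,0,2,0,0,0,20],[0,0,3,0,0,0,20],[0,0,4,0,0,0,20],[0,0,5,0,0,0,20],[0,0,5,0,0,0,20]]'; python3 -c "
from h import *
show()"
```

```text
clock: 9.88
position: [0.5507, -0.1594, 0.1107]
ee_rot: [0.553, 0.833, 0.001, 0.001]
force: [2.7, 0.1, -1.5]
grip_width: 0.0296
t 9.88 p [ 0.5507 -0.1594  0.1107] jaw 0.4 zax [ 2.1e-03  2.0e-04 -1.0e+00] F [ 2.66  0.06 -1.48] T [-0.119 -0.634 -0.006] w 0.0296 j [-0.49  0.31  1.71  0.    1.12 -0.89]
```

```bash
python3 -m crank '[[0,0,1,0,0,0,20],[0,0,2,0,0,0,20],[0,0,3,0,0,0,20],[0,0,4,0,0,0,20],[0,0,5,0,0,0,20],[0,0,6,0,0,0,20],[0,0,6,0,0,0,20]]'; python3 -c "
from h import *
show()"
```

```text
clock: 10.47
position: [0.5503, -0.1593, 0.104]
ee_rot: [0.553, 0.833, 0.001, 0.0]
force: [3.6, -0.2, -3.5]
grip_width: 0.0292
t 10.47 p [ 0.5503 -0.1593  0.104 ] jaw 0.4 zax [ 1.2e-03  6.0e-04 -1.0e+00] F [ 3.62 -0.2  -3.48] T [-0.171 -0.729  0.017] w 0.0292 j [-0.49  0.32  1.71  0.    1.11 -0.89]
```

```bash
python3 -m crank '[[0,0,1.5,0,0,0,20],[0,0,3,0,0,0,20],[0,0,4.5,0,0,0,20],[0,0,6,0,0,0,20],[0,0,7.5,0,0,0,20],[0,0,9,0,0,0,20],[0,0,10,0,0,0,20],[0,0,10,0,0,0,20]]'; python3 -c "
from h import *
show()"
```

```text
clock: 11.13
position: [0.5501, -0.1592, 0.0936]
ee_rot: [0.553, 0.833, 0.001, 0.0]
force: [3.9, -0.7, -3.1]
grip_width: 0.0288
t 11.13 p [ 0.5501 -0.1592  0.0936] jaw 0.4 zax [ 7.e-04  8.e-04 -1.e+00] F [ 3.86 -0.71 -3.14] T [-0.188 -0.791  0.022] w 0.0288 j [-0.49  0.34  1.72  0.    1.09 -0.89]
```

```bash
python3 -m crank '[[0,0,0.7,0,0,0,20],[0,0,1.4,0,0,0,20],[0,0,2,0,0,0,20],[0,0,2.6,0,0,0,20],[0,0,2.6,0,0,0,20]]'; python3 -c "
from h import *
show()"
```

```text
clock: 11.55
position: [0.5501, -0.1592, 0.0909]
ee_rot: [0.553, 0.833, 0.001, 0.0]
force: [3.9, -0.5, -1.8]
grip_width: 0.0292
t 11.55 p [ 0.5501 -0.1592  0.0909] jaw 0.4 zax [ 6.e-04  9.e-04 -1.e+00] F [ 3.89 -0.54 -1.76] T [-0.153 -0.755  0.007] w 0.0292 j [-0.49  0.34  1.72  0.    1.08 -0.89]
```

```bash
python3 -m crank '[[0,0,0.4,0,0,0,20],[0,0,0.8,0,0,0,20],[0,0,1.2,0,0,0,20],[0,0,1.2,0,0,0,20]]'; python3 -c "
from h import *
show()"
```

```text
clock: 11.88
position: [0.5503, -0.1592, 0.0903]
ee_rot: [0.553, 0.833, 0.0, 0.0]
force: [2.1, -0.1, 4.6]
grip_width: 0.0293
t 11.88 p [ 0.5503 -0.1592  0.0903] jaw 0.4 zax [ 9.e-04  6.e-04 -1.e+00] F [ 2.12 -0.05  4.57] T [ 0.069 -0.318  0.004] w 0.0293 j [-0.49  0.34  1.72  0.    1.08 -0.89]
```

```bash
python3 -m crank '[[0,0,0.5,0,0,1,20],[0,0,0.5,0,0,3,20],[0,0,0.5,0,0,5,20],[0,0,0.5,0,0,7,20],[0,0,0.5,0,0,9,20],[0,0,0.5,0,0,11,20],[0,0,0.5,0,0,13,20],[0,0,0.5,0,0,15,20],[0,0,0.5,0,0,16,20]]'; python3 -c "
from h import *
show()"
```

```text
clock: 12.63
position: [0.5506, -0.1593, 0.0903]
ee_rot: [0.664, 0.748, 0.001, 0.001]
force: [3.0, 1.1, 4.7]
grip_width: 0.0296
t 12.63 p [ 0.5506 -0.1593  0.0903] jaw 0.118 zax [ 1.6e-03  2.0e-04 -1.0e+00] F [3.03 1.14 4.66] T [ 0.008 -0.401  0.212] w 0.0296 j [-0.49  0.34  1.72  0.    1.08 -0.61]
```

```bash
S='python3 -c "from h import *; show()"'; python3 -m crank '[[0,0,0.5,0,0,1.5,20],[0,0,0.5,0,0,3,20],[0,0,0.5,0,0,4.5,20],[0,0,0.5,0,0,6,20]]'; eval $S; python3 -m crank '[[0,0,0.4,0,0,1,20],[0,0,0.4,0,0,2,20],[0,0,0.4,0,0,3,20]]'; eval $S;  python3 -m crank '[[0,0,0.4,0,0,1,20],[0,0,0.4,0,0,2,20]]'; eval $S;python3 -m crank '[[0,0,0.4,0,0,1,20],[0,0,0.4,0,0,2,20]]'; eval $S
```

```text
clock: 12.97
position: [0.5508, -0.1595, 0.0903]
ee_rot: [0.703, 0.712, 0.001, 0.001]
force: [1.0, -1.0, 5.3]
grip_width: 0.0293
t 12.97 p [ 0.5508 -0.1595  0.0903] jaw 0.013 zax [ 1.9e-03 -4.0e-04 -1.0e+00] F [ 1.03 -0.97  5.34] T [-0.169 -0.116  0.161] w 0.0293 j [-0.49  0.34  1.72  0.    1.08 -0.5 ]
clock: 13.22
position: [0.5503, -0.1595, 0.0902]
ee_rot: [0.721, 0.693, 0.0, 0.0]
force: [-0.7, 0.7, 7.0]
grip_width: 0.0291
t 13.22 p [ 0.5503 -0.1595  0.0902] jaw -0.04 zax [ 7.e-04 -5.e-04 -1.e+00] F [-0.69  0.69  7.01] T [0.049 0.209 0.199] w 0.0291 j [-0.49  0.34  1.72 -0.    1.08 -0.45]
clock: 13.38
position: [0.5499, -0.1595, 0.0902]
ee_rot: [0.733, 0.68, -0.0, 0.0]
force: [-1.2, 0.4, 6.7]
grip_width: 0.0296
t 13.38 p [ 0.5499 -0.1595  0.0902] jaw -0.076 zax [-3.e-04 -5.e-04 -1.e+00] F [-1.15  0.38  6.67] T [0.099 0.299 0.212] w 0.0296 j [-0.49  0.34  1.72 -0.    1.08 -0.41]
clock: 13.55
position: [0.5495, -0.1593, 0.0902]
ee_rot: [0.745, 0.667, -0.001, -0.0]
force: [-1.4, 1.7, 8.2]
grip_width: 0.0293
t 13.55 p [ 0.5495 -0.1593  0.0902] jaw -0.112 zax [-1.6e-03 -3.0e-04 -1.0e+00] F [-1.38  1.66  8.2 ] T [0.166 0.283 0.214] w 0.0293 j [-0.49  0.34  1.72 -0.    1.08 -0.38]
```

```bash
S='python3 -c "from h import *; show()"'; python3 -m crank '[[0,0.5,0.3,0,0,1,20],[0,0.5,0.3,0,0,2,20]]'; eval $S; python3 -m crank '[[0,0,0.3,0,0,1,20],[0,0,0.3,0,0,2,20]]'; eval $S;  python3 -m crank '[[0,0,0.3,0,0,1,20],[0,0,0.3,0,0,2,20]]'; eval $S
```

```text
clock: 13.72
position: [0.5494, -0.1591, 0.0902]
ee_rot: [0.757, 0.653, -0.001, -0.001]
force: [-0.0, 1.5, 7.6]
grip_width: 0.0295
t 13.72 p [ 0.5494 -0.1591  0.0902] jaw -0.147 zax [-3.1e-03  1.0e-04 -1.0e+00] F [-0.02  1.53  7.56] T [0.255 0.221 0.2  ] w 0.0295 j [-0.49  0.34  1.72 -0.    1.08 -0.34]
clock: 13.88
position: [0.5492, -0.1589, 0.0902]
ee_rot: [0.769, 0.64, -0.001, -0.001]
force: [1.1, 1.7, 5.3]
grip_width: 0.0294
t 13.88 p [ 0.5492 -0.1589  0.0902] jaw -0.183 zax [-3.6e-03  4.0e-04 -1.0e+00] F [1.1  1.69 5.27] T [ 0.316 -0.145  0.201] w 0.0294 j [-0.49  0.34  1.72 -0.    1.09 -0.3 ]
clock: 14.05
position: [0.5491, -0.1587, 0.0902]
ee_rot: [0.78, 0.626, -0.001, -0.001]
force: [1.9, 0.4, 5.0]
grip_width: 0.0294
t 14.05 p [ 0.5491 -0.1587  0.0902] jaw -0.219 zax [-3.8e-03  7.0e-04 -1.0e+00] F [1.94 0.45 5.04] T [ 0.332 -0.299  0.2  ] w 0.0294 j [-0.49  0.34  1.72 -0.    1.09 -0.27]
```

```bash
python3 - <<'E'
from h import *
show(); print(row([.5501,-.1592,.0899],-.219))
s=save('scene','scene7'); b=cv2.imread('pics/scene7.png'); cv2.imwrite('pics/z7.png',cv2.resize(b[230:320,190:310],(800,600),interpolation=cv2.INTER_CUBIC))
E
```

```text
t 14.05 p [ 0.5491 -0.1587  0.0902] jaw -0.219 zax [-3.8e-03  7.0e-04 -1.0e+00] F [1.94 0.45 5.04] T [ 0.332 -0.299  0.2  ] w 0.0294 j [-0.49  0.34  1.72 -0.    1.09 -0.27]
(array([-0.3,  1.1,  0.3]), array([-0.22,  0.01,  0.01]))
```

View pics/z7.png

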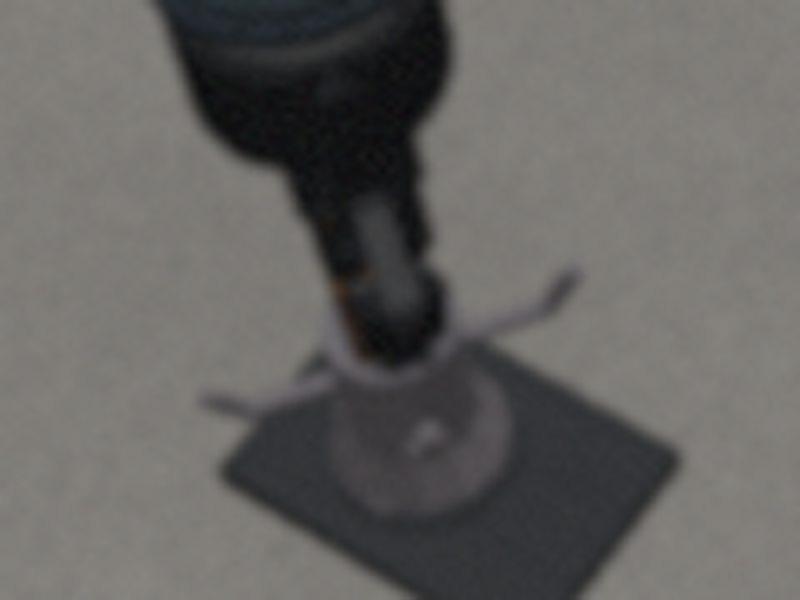

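```bash
S='python3 -c "from h import *; show()"'; python3 -m crank '[[-0.2,0.5,-0.1,-0.2,0,0,20],[-0.3,1,-0.1,-0.3,0,0,20],[-0.3,1,-0.1,-0.3,0,0,20]]'; eval $S; python3 -m crank '[[0,0,0,0,0,1,20],[0,0,0,0,0,2,20]]'; eval $S;  python3 -m crank '[[0,0,0,0,0,1,20],[0,0,0,0,0,2,20]]'; eval $S
```

```text
clock: 14.35
position: [0.5491, -0.1587, 0.0902]
ee_rot: [0.78, 0.625, -0.0, -0.001]
force: [-1.4, 1.2, 6.8]
grip_width: 0.0296
t 14.35 p [ 0.5491 -0.1587  0.0902] jaw -0.22 zax [-9.e-04  6.e-04 -1.e+00] F [-1.38  1.19  6.78] T [0.416 0.506 0.132] w 0.0296 j [-0.49  0.34  1.72  0.    1.08 -0.27]
clock: 14.52
position: [0.5491, -0.1586, 0.0903]
ee_rot: [0.791, 0.611, -0.0, -0.0]
force: [2.1, 0.5, 3.8]
grip_width: 0.0297
t 14.52 p [ 0.5491 -0.1586  0.0903] jaw -0.256 zax [-8.e-04  6.e-04 -1.e+00] F [2.15 0.54 3.83] T [ 0.199 -0.21   0.18 ] w 0.0297 j [-0.49  0.34  1.72  0.    1.08 -0.23]
clock: 14.68
position: [0.5491, -0.1586, 0.0903]
ee_rot: [0.803, 0.597, -0.0, -0.0]
force: [1.9, 1.0, 4.7]
grip_width: 0.0291
t 14.68 p [ 0.5491 -0.1586  0.0903] jaw -0.292 zax [-7.e-04  5.e-04 -1.e+00] F [1.93 0.97 4.71] T [ 0.152 -0.269  0.16 ] w 0.0291 j [-0.49  0.34  1.72  0.    1.08 -0.2 ]
```

```bash
S='python3 -c "from h import *; show()"'; python3 -m crank '[[0,0,0,0,0,1,20],[0,0,0,0,0,2,20]]'; eval $S;  python3 -m crank '[[0,0,0,0,0,1,20],[0,0,0,0,0,2,20]]'; eval $S; python3 - <<'E'
from h import *
s=save('scene','scene8'); b=cv2.imread('pics/scene8.png'); cv2.imwrite('pics/z8.png',cv2.resize(b[275:315,225:285],(800,533),interpolation=cv2.INTER_CUBIC))
E
```

```text
clock: 14.85
position: [0.5492, -0.1586, 0.0903]
ee_rot: [0.813, 0.582, -0.0, -0.001]
force: [2.1, 2.8, 4.0]
grip_width: 0.0295
t 14.85 p [ 0.5492 -0.1586  0.0903] jaw -0.329 zax [-7.e-04  7.e-04 -1.e+00] F [2.11 2.78 4.02] T [ 0.227 -0.245  0.239] w 0.0295 j [-0.49  0.34  1.72  0.    1.08 -0.16]
clock: 15.02
position: [0.5493, -0.1582, 0.0903]
ee_rot: [0.824, 0.567, 0.0, -0.001]
force: [2.8, 2.9, 3.5]
grip_width: 0.0292
t 15.02 p [ 0.5493 -0.1582  0.0903] jaw -0.366 zax [-5.0e-04  1.2e-03 -1.0e+00] F [2.85 2.89 3.49] T [ 0.559 -0.332  0.303] w 0.0292 j [-0.49  0.34  1.72  0.    1.08 -0.12]
```

View pics/z8.png

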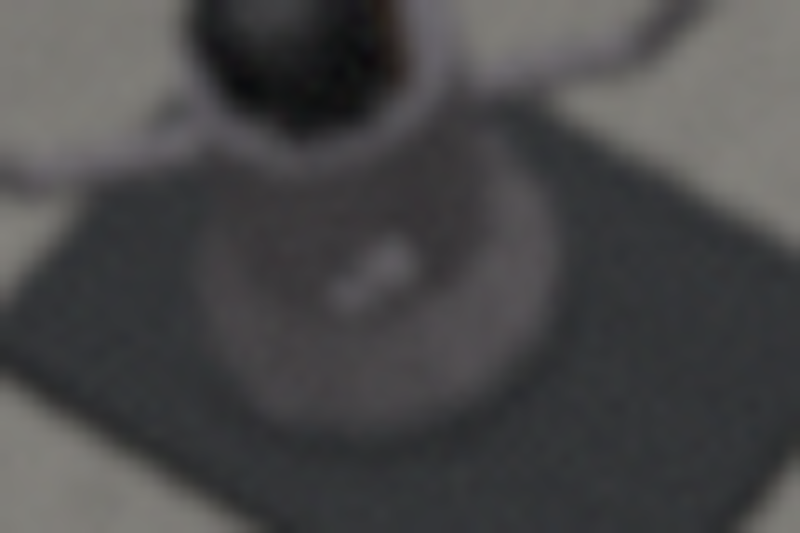

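```bash
python3 - <<'E'
from h import *
s=snapshot('scene');k=800/60
for th in(-.16,-.21,-.26,-.366):
  for r in (.0185,.0235):
    print(th,r,((proj(s,[.55+r*np.cos(th),-.1593+r*np.sin(th),.049])+.5-[225,275])*k).round())
E
```

```text
-0.16 0.0185 [395. 263.]
-0.16 0.0235 [406. 287.]
-0.21 0.0185 [390. 265.]
-0.21 0.0235 [399. 290.]
-0.26 0.0185 [384. 267.]
-0.26 0.0235 [392. 292.]
-0.366 0.0185 [372. 270.]
-0.366 0.0235 [377. 296.]
```

```bash
S='python3 -c "from h import *; show()"'; python3 -m crank '[[0,0,0,0,0,-1,20],[0,0,0,0,0,-2,20],[0,0,0,0,0,-3,20]]'; eval $S;  python3 -m crank '[[0,0,-0.1,0,0,-1,20],[0,0,-0.1,0,0,-2,20]]'; eval $S;python3 -m crank '[[0,0,-0.2,0,0,-1,20],[0,0,-0.2,0,0,-1,20]]'; eval $S
```

```text
clock: 15.37
position: [0.5492, -0.1584, 0.0903]
ee_rot: [0.808, 0.589, 0.0, -0.001]
force: [2.6, 0.1, 4.2]
grip_width: 0.0294
t 15.37 p [ 0.5492 -0.1584  0.0903] jaw -0.311 zax [-6.0e-04  1.2e-03 -1.0e+00] F [2.58 0.08 4.21] T [ 0.263 -0.238 -0.157] w 0.0294 j [-0.49  0.34  1.72  0.    1.08 -0.18]
clock: 15.53
position: [0.5491, -0.1585, 0.0903]
ee_rot: [0.797, 0.604, 0.0, -0.001]
force: [2.2, 0.4, 3.1]
grip_width: 0.0294
t 15.53 p [ 0.5491 -0.1585  0.0903] jaw -0.274 zax [-6.0e-04  1.2e-03 -1.0e+00] F [2.2  0.44 3.08] T [ 0.314 -0.273 -0.104] w 0.0294 j [-0.49  0.34  1.72  0.    1.08 -0.22]
clock: 15.7
position: [0.5491, -0.1586, 0.0903]
ee_rot: [0.791, 0.611, 0.0, -0.001]
force: [2.5, 0.6, 2.2]
grip_width: 0.0295
t 15.7 p [ 0.5491 -0.1586  0.0903] jaw -0.255 zax [-7.0e-04  1.1e-03 -1.0e+00] F [2.51 0.58 2.16] T [ 0.171 -0.416 -0.033] w 0.0295 j [-0.49  0.34  1.72  0.    1.08 -0.23]
```

```bash
S='python3 -c "from h import *; show()"'; python3 -m crank '[[0,0.4,-0.5,0,0,0,20],[0,0.6,-1,0,0,0,20],[0,0.6,-1.5,0,0,0,20],[0,0.6,-1.5,0,0,0,20]]'; eval $S
```

```text
clock: 16.03
position: [0.549, -0.1585, 0.0909]
ee_rot: [0.791, 0.611, -0.0, -0.001]
force: [3.3, 1.5, -5.9]
grip_width: 0.0292
t 16.03 p [ 0.549  -0.1585  0.0909] jaw -0.255 zax [-0.0021  0.0017 -1.    ] F [ 3.28  1.49 -5.94] T [ 0.019 -0.657 -0.006] w 0.0292 j [-0.49  0.34  1.72  0.    1.09 -0.23]
```

```bash
S='python3 -c "from h import *; show()"'; python3 -m crank '[[0,0,-0.5,0,0,0,20],[0,0,-1,0,0,0,20],[0,0,-1.2,0,0,0,20],[0,0,-1.2,0,0,0,20]]'; eval $S
```

```text
clock: 16.37
position: [0.549, -0.1584, 0.0919]
ee_rot: [0.791, 0.611, -0.0, -0.001]
force: [5.2, -1.9, -5.6]
grip_width: 0.0293
t 16.37 p [ 0.549  -0.1584  0.0919] jaw -0.255 zax [-0.0023  0.0019 -1.    ] F [ 5.17 -1.86 -5.62] T [-0.019 -0.86  -0.057] w 0.0293 j [-0.49  0.34  1.72  0.    1.09 -0.23]
```

```bash
S='python3 -c "from h import *; show()"'; python3 -m crank '[[0,0.7,0,0,0,0,20],[0,1.4,0,0,0,0,20],[0,1.4,0,0,0,0,20]]'; eval $S
```

```text
clock: 16.62
position: [0.5496, -0.1587, 0.0918]
ee_rot: [0.791, 0.611, -0.001, -0.002]
force: [-0.5, -0.1, -2.8]
grip_width: 0.0297
t 16.62 p [ 0.5496 -0.1587  0.0918] jaw -0.255 zax [-0.0041  0.0022 -1.    ] F [-0.54 -0.1  -2.85] T [ 0.056 -0.035 -0.046] w 0.0297 j [-0.49  0.34  1.72  0.    1.09 -0.23]
```

```bash
S='python3 -c "from h import *; show()"'; python3 -m crank '[[0,0,-0.5,0,0,0,20],[0,0,-1,0,0,0,20],[0,0,-1,0,0,0,20]]'; eval $S; python3 -m crank '[[0,0,-0.5,0,0,0,20],[0,0,-1,0,0,0,20],[0,0,-1,0,0,0,20]]'; eval $S
```

```text
clock: 16.87
position: [0.5494, -0.1586, 0.0928]
ee_rot: [0.791, 0.611, -0.001, -0.002]
force: [0.1, 0.4, -4.2]
grip_width: 0.0291
t 16.87 p [ 0.5494 -0.1586  0.0928] jaw -0.255 zax [-0.0046  0.0023 -1.    ] F [ 0.1   0.42 -4.24] T [-0.019 -0.01   0.038] w 0.0291 j [-0.49  0.34  1.72 -0.    1.09 -0.23]
clock: 17.12
position: [0.5492, -0.1586, 0.0936]
ee_rot: [0.791, 0.611, -0.001, -0.002]
force: [1.0, -0.3, -5.3]
grip_width: 0.0297
t 17.12 p [ 0.5492 -0.1586  0.0936] jaw -0.255 zax [-0.0049  0.0024 -1.    ] F [ 0.96 -0.3  -5.29] T [ 0.037 -0.133 -0.047] w 0.0297 j [-0.49  0.34  1.72 -0.    1.09 -0.23]
```

```bash
S='python3 -c "from h import *; show()"'; python3 -m crank '[[0,0.2,-0.5,0,0,0,20],[0,0.2,-1,0,0,0,20],[0,0.2,-1,0,0,0,20]]'; eval $S
```

```text
clock: 17.37
position: [0.5492, -0.1585, 0.094]
ee_rot: [0.791, 0.611, -0.001, -0.003]
force: [2.9, -0.5, -11.5]
grip_width: 0.0291
t 17.37 p [ 0.5492 -0.1585  0.094 ] jaw -0.255 zax [-0.0054  0.0027 -1.    ] F [  2.94  -0.52 -11.54] T [-0.176 -0.426 -0.005] w 0.0291 j [-0.49  0.34  1.72 -0.    1.1  -0.23]
```

```bash
S='python3 -c "from h import *; show()"'; python3 -m crank '[[0,0.3,1,0.2,0,0,20],[0,0.3,2,0.3,0,0,20],[0,0.3,3,0.3,0,0,20],[0,0.3,3.6,0.3,0,0,20],[0,0.3,3.6,0.3,0,0,20]]'; eval $S; python3 - <<'E'
from h import *
s=save('scene','scene9'); b=cv2.imread('pics/scene9.png'); cv2.imwrite('pics/z9.png',cv2.resize(b[275:315,225:285],(800,533),interpolation=cv2.INTER_CUBIC))
E
```

```text
clock: 17.78
position: [0.5495, -0.1586, 0.0905]
ee_rot: [0.791, 0.611, -0.003, -0.005]
force: [0.5, 0.2, -3.0]
grip_width: 0.0297
t 17.78 p [ 0.5495 -0.1586  0.0905] jaw -0.255 zax [-0.0103  0.004  -0.9999] F [ 0.46  0.21 -2.99] T [ 0.037 -0.062 -0.013] w 0.0297 j [-0.49  0.35  1.71 -0.    1.09 -0.23]
```

View pics/z9.png

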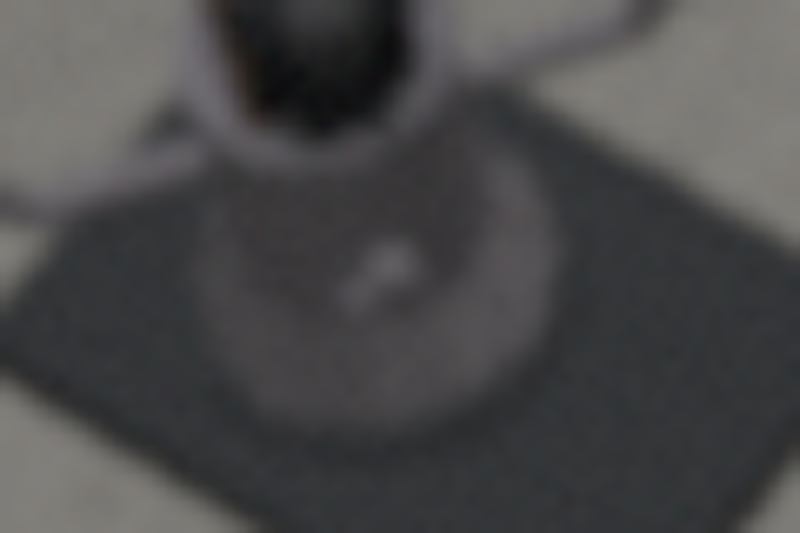

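```bash
S='python3 -c "from h import *; show()"'; python3 -m crank '[[0,0,0.2,-0.3,-0.1,0,20],[0,0,0.3,-0.6,-0.2,0,20],[0,0,0.3,-0.6,-0.2,0,20]]'; eval $S;  python3 -m crank '[[0,0,0,0,0,0,33],[0,0,0,0,0,0,38],[0,0,0,0,0,0,46],[0,0,0,0,0,0,56],[0,0,0,0,0,0,66],[0,0,0,0,0,0,72],[0,0,0,0,0,0,72],[0,0,0,0,0,0,72]]'; eval $S
```

```text
clock: 18.08
position: [0.5496, -0.1586, 0.0905]
ee_rot: [0.791, 0.611, -0.001, 0.001]
force: [-0.1, 0.7, -3.9]
grip_width: 0.0295
t 18.08 p [ 0.5496 -0.1586  0.0905] jaw -0.255 zax [-4.0e-04 -2.5e-03 -1.0e+00] F [-0.13  0.65 -3.92] T [ 0.013  0.012 -0.055] w 0.0295 j [-0.49  0.34  1.72 -0.    1.08 -0.23]
clock: 18.75
position: [0.5495, -0.1586, 0.0904]
ee_rot: [0.791, 0.611, -0.001, 0.001]
force: [-0.1, -0.4, 1.0]
grip_width: 0.072
t 18.75 p [ 0.5495 -0.1586  0.0904] jaw -0.255 zax [-6.0e-04 -2.4e-03 -1.0e+00] F [-0.06 -0.43  0.96] T [-0.006 -0.009  0.009] w 0.072 j [-0.49  0.34  1.72 -0.    1.08 -0.23]
```

```bash
S='python3 -c "from h import *; show()"'; python3 -m crank '[[0,0,-5,0,0,0,72],[0,0,-20,0,0,0,72],[0,0,-45,0,0,0,72],[0,0,-75,0,0,0,72],[0,0,-105,0,0,0,72],[0,0,-135,0,0,0,72],[30,0,-150,0,0,0,72],[65,0,-150,0,0,0,72],[100,0,-150,0,0,0,72],[135,0,-150,0,0,0,72],[165,0,-150,0,0,0,72],[180,0,-150,0,0,0,72],[180,0,-150,0,0,0,72],[180,0,-150,0,0,0,72]]'; eval $S;  python3 - <<'E'
from h import *
np.set_printoptions(precision=4,suppress=True)
for c in('top','scene'):
    s=save(c,c+'10')
    for n in('head_mid','head_hole','bowl_mid','tin_mid','stopper_mid'):
        print(c,n,[(np.round(d['at'],4),round(d['p'],2)) for d in tip_of(c,n)])
a=cv2.imread('pics/top10.png'); b=cv2.imread('pics/scene10.png')
x=cv2.resize(a[210:300,350:440],(400,400),interpolation=cv2.INTER_CUBIC); y=cv2.resize(b[240:320,215:295],(400,400),interpolation=cv2.INTER_CUBIC)
cv2.imwrite('pics/z10.png',np.hstack([x,y]))
E
```

```text
clock: 19.92
position: [0.595, 0.0167, 0.2402]
ee_rot: [0.791, 0.612, -0.001, 0.001]
force: [0.1, -0.4, 0.5]
grip_width: 0.072
t 19.92 p [0.595  0.0167 0.2402] jaw -0.253 zax [-5.0e-04 -2.8e-03 -1.0e+00] F [ 0.1  -0.39  0.49] T [-0.039  0.015 -0.033] w 0.072 j [-0.17  0.22  1.54 -0.    1.38  0.08]
top head_mid [(array([0.4533, 0.3714, 0.0583]), 0.76), (array([0.4061, 0.2087, 0.0597]), 0.64)]
top head_hole [(array([0.4655, 0.3883, 0.0344]), 0.82)]
top bowl_mid []
top tin_mid [(array([0.6248, 0.3486, 0.0502]), 0.75)]
top stopper_mid [(array([ 0.623 , -0.3587,  0.0267]), 0.61)]
scene head_mid [(array([0.4487, 0.3688, 0.0643]), 0.84), (array([ 0.5462, -0.1562,  0.0703]), 0.7), (array([0.4064, 0.2064, 0.0575]), 0.67)]
scene head_hole [(array([0.4178, 0.2258, 0.0351]), 0.88), (array([ 0.5685, -0.169 ,  0.0501]), 0.75), (array([0.4635, 0.3861, 0.0335]), 0.58)]
scene bowl_mid [(array([0.7275, 0.0084, 0.0287]), 0.56)]
scene tin_mid [(array([0.6274, 0.3512, 0.0517]), 0.95)]
scene stopper_mid [(array([ 0.6239, -0.361 ,  0.028 ]), 0.97)]
```

View pics/z10.png

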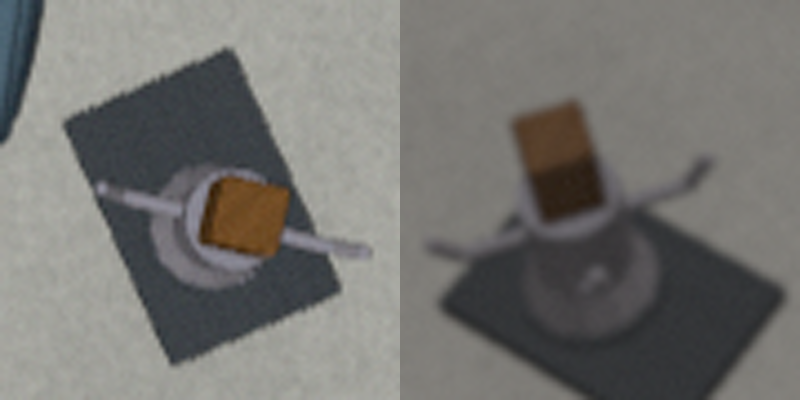

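View pics/top10.png

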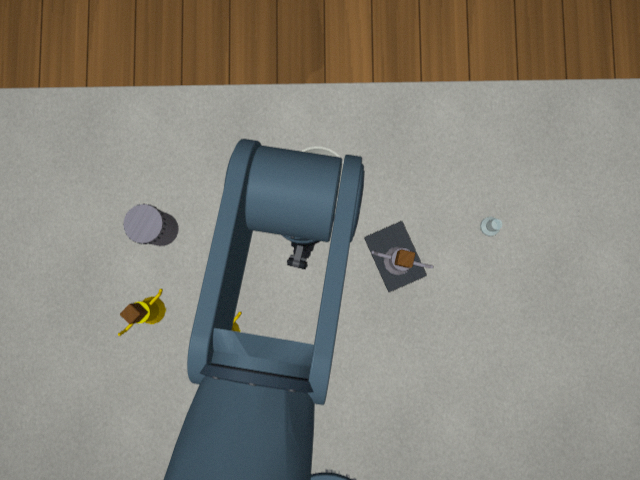

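```bash
python3 -c "
from bench import *
print(close_job())"
```

```text
the job is handed in; nothing more can be done
None
```

The hook head is on the post and locked. I handed the job in at about 20 s of robot time, with the gripper open and clear.

- **Sliding down:** I took the grey head by its wooden block and lowered it over the post about 0.6 rad away from the button. It met little resistance on the way and came to rest on the boss at the expected height, with about 8 N of push.
- **Turning:** I turned it towards the button until the torque rose from about 0.2 to 0.3 N m and the head began to pivot. I took that as the button standing in the hole, and turned back into its play. I felt no separate click when it popped out.
- **Pull check:** Pulling up, the head rose about 3.5 mm. The pull then jumped to about 8 N above the head's weight over the last 0.4 mm, so the button caught. The expected rise was 3 mm. I lowered the head back onto the foot before letting go.
- **Last pictures:** The head stands upright on the foot, with the button showing in the hole. The networks put the head's mid-point at 70 mm above the board, against 73 mm expected, which is within their error. The bowl, tin and stopper read within a few millimetres of where they were. The arm mostly hid the bowl from the top camera, so that check rests on the scene camera alone.

The head pressed sideways on the post with up to about 5 N while I started the lift. Re-centring it brought that back to about zero.

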